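# Tighten a backshell fitting until the torque wrench clicks

### The job

Stand the white cleaner bottle upright on the square mat, so that it is out of the wrench's way. Then push the torque wrench round clockwise (seen from above), without gripping it, until it clicks over once, into its second notch; stop at once when it clicks, since a second click overtightens the fitting, and leave it clicked. Never let the wrench hit the bottle, don't tip the bottle over, don't lean hard on the wrench, and leave everything else where it is.

Things in the scene. Friction and masses are not known exactly. Their poses are not given: they have to be found in the camera images.
- wrench_axis (a point): centre of the wrench's head, on the vertical axis it turns about, 76 mm above the table. x points outwards along the lever, z up. Head: steel disc, 50 across, 26 high, on a round aluminium holder fixed to the table (110 across at its foot, 76 above, 54 high); the brass fitting stands 11 mm above the head. It turns clockwise from above, passing the robot's side.
- wrench_grip (a point): middle of the pushing zone of the black rubber grip, 140 mm out from the axis, 76 mm above the table. Level lever: steel shank 16 thick, then the grip, 26 thick, 85 to 185 mm out. It starts pointing at the robot's right or nearly at the robot and turns 1.2 to 2.1 rad with a drag of 3 to 7 N at the grip until the fitting seats; where it seats differs each time and cannot be seen.
- wrench (a joint): rad the wrench has slipped past its first notch, relative to the fitting, not the table: 0 while the fitting turns, hump at 0.15, 0.3 in the second notch, a next hump at 0.45. Once the fitting is seated the force at the grip climbs to about 14 N, then the wrench clicks: it jumps some 0.15 rad ahead by itself and the force vanishes. Pushing on makes it slip a second time.
- bottle: loose white plastic bottle with a grey cap, 56 mm wide, 135 high, 0.2 to 0.3 kg; it stands in the lever's sweep. Origin at the centre of its underside, z up. The cap is a cylinder, 36 across, from 103 to 135 mm up, the place to grasp; below it a 28 wide neck, the shoulder from 100 down to 85, and the full width below that.
- mat: plain square dark rubber mat, 130 mm a side, 1 mm thick, flat on the table (a thing standing on it stands at table height). Origin at its centre.
- screwdriver: loose screwdriver lying on the table, about 200 long; bystander
- spanner: loose open-ended spanner lying on the table; bystander
- mug: loose white mug, 80 wide, 90 high; bystander
- can: loose metal can, 66 wide, 130 high; bystander
- reel: loose empty black plastic reel, 90 wide, 55 high; bystander
There are look-alikes about, which are no part of the job. What is shaped like the bottle but green is not meant.

How it is judged (in metres and radians):
On the way, in this order (a step that is already met when the one before it is completed fails the run):
1. the bottle stands upright on the mat, let go (horizontal distance between bottle and mat below 0.035 m and angle between bottle's own z axis and vertical below 0.1 rad and height (world z) of bottle below 0.006 m and contact force between the arm and bottle below 0.1 N), for 0.2 s.
2. the wrench has clicked over into its second notch (value of joint wrench between 0.22 and 0.4 rad), for 0.1 s.
At the end, for the whole second after the job is handed in: The bottle stands upright (within 0.1 rad) and at rest on the table level, its centre within 35 mm of the mat's centre; the wrench rests in its second notch (joint between 0.22 and 0.4 rad) (all of step 1 and all of step 2 and linear speed of bottle below 0.02 m/s and velocity of joint wrench between -0.1 and 0.1 rad/s); the robot touches nothing.
It fails at once if the wrench is pushed or gripped with more than 30 N (contact force between the arm and wrench above 30 N).
It fails at once if the wrench slips a second time (value of joint wrench above 0.5 rad).
It fails at once if the wrench hits the bottle (contact force between wrench and bottle above 1 N).
It fails at once if the bottle is tipped over (angle between bottle's own z axis and vertical above 0.6 rad).
It fails at once if a bystander is moved by more than 40 mm (distance of any of screwdriver, spanner, mug, can, reel from where it was at the start of the episode above 0.04 m).
It also fails if it takes over 72 s, if anything falls off the work surface, if the arm or the gripper's body presses on something with over 40 N, if the wrist force passes 120 N, or if a joint passes its speed limit or range.

### The arm

A 6-joint arm with a two-finger parallel gripper is mounted at the origin on the work surface. World frame = base frame: x ahead of the robot, y to its left, z up, the work surface at z = 0. Lengths are in mm, angles in rad, forces in N, time in s.
With the tool pointing down it reaches from about 400 to 925 mm from the base axis. Payload 12.5 kg.
Tool frame: the origin (TCP) lies where the fingers leave the gripper's body, on its centre line; the fingertips stand 78 mm ahead of it and the grasp point (between the pads) lies 59 mm ahead of it (env.tip_extent is the distance from the TCP to the fingertips, in mm); z points along the fingers, y is the direction in which the jaws open and shut (so a half turn about z gives the same grasp; the last joint's range is limited). The gripper opens to 95 mm and grips with 3 to 60 N. Pads are 20 mm wide; open, the fingers measure 119 mm over their backs; the gripper's body (75 mm by 180 mm) begins 59 mm behind the grasp point.
Start: joints at [-1.273, 0.491, 1.559, -0, 1.092, -0.106], TCP at [245.594, -574.736, 292.261] pointing down, gripper open.
Joint ranges: [-3.1, 3.1], [-0.84, 2.19], [0.05, 2.79], [-1.13, 4.28], [0.06, 2.93], [-2.69, 2.69]. Speed limits (rad/s): [2.22, 2.22, 2.79, 3.14, 3.14, 3.14].

### API

Orientations are given as [roll, pitch, yaw] about the fixed x, y, z axes, in that order (R = Rz(yaw) Ry(pitch) Rx(roll)).
In Python, from cell import env gives the robot as it stands. The module is installed in compiled form; this text tells all that it offers.
- The arm moves only by the tool play_rows, never from a script. Its argument "targets" is a list of rows, each an object with "linear": the shift along the tool's x, y, z in mm, a list of three; "turn": the turn about the tool's z in rad. A call has 1 to 20 rows; each row is the pose to reach, as a shift and turn from the pose commanded when the call began, along the tool's axes at that moment; what a row does not reach only later rows make up. A row lasts 1/8 s, in which the tool goes at most 62.5 mm and 10.7 degrees, less where a joint would pass 70% of its speed; a pose out of reach is approached as far as the arm can. A call with a gripper value outside its range is refused whole. "hand" is the finger opening in mm, from 0 to 95.1, set as the call begins (left out, the last holds). The fingers move at their own pace and stop on an object; the grip force is fixed at half the most. Time passes only in rows, so rows that repeat a pose let the fingers close. It gives the time, the measured TCP pose, the force and the opening at its end, in the units of the state.
- env.state(): the state, without advancing time (a new reading comes with each control period).
- env.read_camera(name): name is "scene" or "side" or "wrist"; returns (picture, depth): 420x560x3 uint8, red, green, blue; 420x560 float32, mm along the optical axis (not along the pixel's ray), 0 where there is no reading.
- env.camera_params(name): a dict with "fx", "fy", "cx", "cy" (pixels), "R" (3x3) and "t" (3): a world point X has camera coordinates R X + t. Camera axes: x right, y down, z forward; pixel columns grow to the right and rows downward; lengths in mm; the calibration is good to about 2 mm. A picture is of the moment at which its call begins: read the wrist's pose just before it. camera_params takes no time and is no camera call; for the wrist camera it gives the pose at the moment of the call.
- env.job_done(): hands the job in, once; it reports no verdict.
The state is a dict: "t": time; "joints": joint angles; "qvel": joint speeds; "tau": joint torques, N m; "eef_pos": TCP position; "tcp_rot": TCP orientation; "ft_force": force on the tool from outside, world axes, zero at the start; "moment": the same for the moment, N m; "opening": opening from 0.0 (shut) to 1.0 (fully open).
Only numpy, scipy, OpenCV 4.12 (cv2) and the standard library are available. Lean on these libraries where they do the work, as an engineer would, in place of code of your own. Each camera call takes 0.05 s, during which the arm holds its last target.

## Working session

There is one attempt and no reset: what is moved stays moved. The work goes in short steps, Python scripts to look and compute and a tool call to move; the robot and the scene stay as the last step left them, time stands still between calls to the robot, and variables do not carry over. Pictures are saved under pics/ and viewed, and the job is handed in when it is done.

Besides the shell and the picture viewer there is one more tool, called after ">>>" by a JSON object that holds its "method" and its "body". play_rows: Moves the arm, as the interface text tells. Its arguments: {"type":"object","properties":{"targets":{"type":"array","items":{"type":"object","properties":{"linear":{"type":"array","items":{"type":"number"}},"turn":{"type":"number"}}}},"hand":{"type":"number"}},"required":["targets"]}

```bash
mkdir -p pics
python3 - <<'E'
from cell import env
import cv2,numpy as np
print(env.state())
for n in ("scene","side","wrist"):
    p=env.camera_params(n); 
    im,d=env.read_camera(n)
    cv2.imwrite(f"pics/{n}0.png",im[:,:,::-1]); np.savez(f"{n}0.npz",im=im,d=d,**{k:np.array(v) for k,v in p.items()})
    R=np.array(p["R"]);print(n,p["fx"],p["cx"],-R.T@np.array(p["t"]),R[2])
E
```

```text
{'t': 0.0, 'joints': array([-1.27259806e+00,  4.91575867e-01,  1.55945039e+00, -4.99139691e-05,
        1.09171500e+00, -1.05601958e-01]), 'qvel': array([ 0.00010117,  0.00049815, -0.00028358,  0.00013029,  0.00165268,
       -0.00085078]), 'tau': array([ 5.62213809e-04, -6.12648082e+01, -2.58185667e+01,  6.92627463e-02,
        4.82147781e-02, -1.39073031e-04]), 'eef_pos': array([ 245.53672888, -574.57466198,  291.65124775]), 'tcp_rot': array([-3.14044578e+00, -7.70482161e-05,  4.03823217e-01]), 'ft_force': array([-0.35488909,  0.32798477,  0.26072225]), 'moment': array([-0.02311503, -0.0266539 ,  0.00360108]), 'opening': 0.9969278470767736}
scene 409.2001291989867 281.8025193418135 [1130.23982126 -412.92622102  812.22112355] [-0.55421898  0.38406675 -0.73846736]
side 381.282361943809 279.98255240547985 [489.0657828  628.70875678 823.74972823] [ 0.06650736 -0.66910234 -0.74018837]
wrist 338.16231773893736 276.7973382983385 [ 315.07229663 -545.50492937  383.38466715] [-0.24710466 -0.10485409 -0.96329897]
```

View pics/scene0.png

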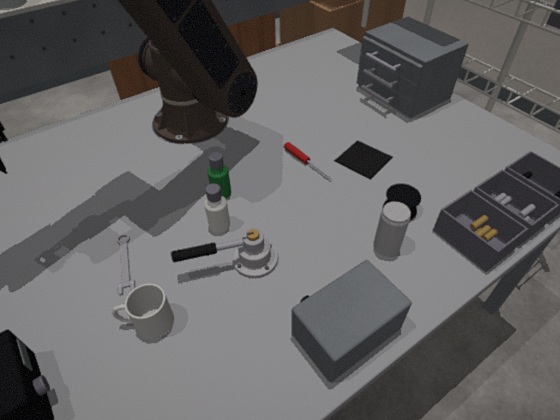

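View pics/side0.png

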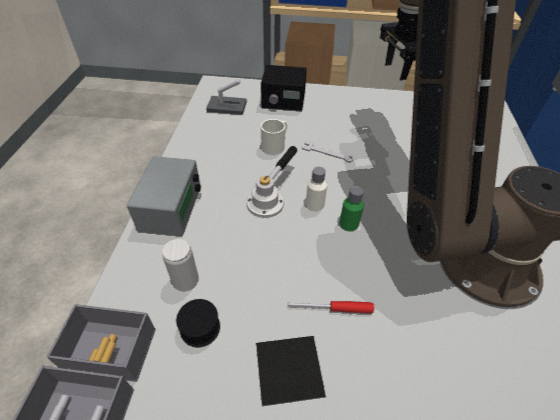

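View pics/wrist0.png

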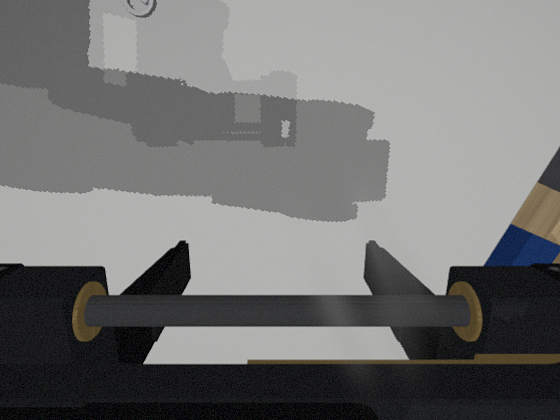

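The scene view shows the white bottle with its cap at (213,192), the wrench head at (252,236), the grip around (193,252), the mat at (364,159) and the green look-alike at (218,175). In the side view the cap is at (319,175), the head at (265,185), the grip at (287,158) and the mat at (290,369).

```bash
cat > h.py <<'E'
import numpy as np,cv2
def load(n):
    z=np.load(n+".npz"); return z
def pts(z):
    d=z["d"].astype(float); v,u=np.mgrid[:420,:560]
    c=np.stack([(u-z["cx"])/z["fx"]*d,(v-z["cy"])/z["fy"]*d,d],-1)
    P=(c-z["t"])@z["R"]; P[d==0]=np.nan
    return P
def circ(xy):
    A=np.c_[2*xy,np.ones(len(xy))]; s=np.linalg.lstsq(A,(xy**2).sum(1),rcond=None)[0]
    return s[:2],np.sqrt(s[2]+s[:2]@s[:2])
E
python3 - <<'E'
from h import *
for n,boxes in (("scene0",dict(bottle=(200,180,235,240),wr=(168,225,282,275),mat=(330,140,396,180),green=(205,150,235,200))),("side0",dict(bottle=(303,165,330,212),wr=(243,143,303,217),mat=(250,330,330,405),green=(338,185,366,232)))):
    z=load(n);P=pts(z);hsv=cv2.cvtColor(z["im"],cv2.COLOR_RGB2HSV)
    for k,(a,b,c,d) in boxes.items():
        Q=P[b:d,a:c].reshape(-1,3);H=hsv[b:d,a:c].reshape(-1,3)
        ok=~np.isnan(Q[:,0]);Q=Q[ok];H=H[ok]
        if k=="mat":
            m=(H[:,2]<60)&(abs(Q[:,2])<12);r=cv2.minAreaRect(Q[m][:,:2].astype(np.float32));print(n,k,m.sum(),Q[m].mean(0),r)
        elif k in("bottle","green"):
            m=Q[:,2]>20
            for lo,hi in((20,80),(106,132),(132,140)):
                s=(Q[:,2]>lo)&(Q[:,2]<hi)
                if s.sum()>5: 
                    q=Q[s][:,:2]; print(n,k,lo,s.sum(),np.median(q,0),q.min(0),q.max(0),circ(q))
        else:
            s=(Q[:,2]>66)&(Q[:,2]<95)&(H[:,2]<70);q=Q[s]
            print(n,"grip",s.sum(),q.mean(0),q.min(0),q.max(0),cv2.fitLine(q[:,:2].astype(np.float32),2,0,.01,.01).ravel())
            s=(Q[:,2]>86)&(Q[:,2]<92)&(H[:,2]>=70);q=Q[s];print(n,"head top",s.sum(),np.median(q,0),(q.min(0)+q.max(0))/2)
            s=(Q[:,2]>94)&(Q[:,2]<108);q=Q[s];print(n,"brass",s.sum(),np.median(q,0),(q.min(0)+q.max(0))/2)
E
```

```text
scene0 bottle 20 532 [ 480.94282919 -147.96502149] [ 358.31946389 -180.19646522] [494.8414758  -64.05916008] (array([ 433.27242483, -131.14524769]), np.float64(61.57199580190757))
scene0 bottle 106 114 [ 479.20425699 -158.14175078] [ 460.13558473 -170.14098297] [ 484.27396002 -136.54044256] (array([ 465.33744742, -152.12527922]), np.float64(16.985354881104705))
scene0 bottle 132 131 [ 466.73391623 -153.1642872 ] [ 449.22255325 -169.5701972 ] [ 484.2005788  -134.25879694] (array([ 466.09641148, -152.63710502]), np.float64(12.961855125256879))
scene0 grip 495 [ 571.04187993 -260.53972466   84.10486088] [ 544.01188239 -310.43656741   69.63875202] [ 634.39685243 -118.96704568   93.4021757 ] [ 3.6989939e-01  9.2907184e-01  5.7104187e+02 -2.6053973e+02]
scene0 head top 221 [ 614.04228773 -146.83909908   88.7905366 ] [ 587.65708512 -210.96739275   88.97520155]
scene0 brass 107 [ 613.14853117 -137.74427599  100.24525212] [ 611.82032901 -136.68037267   99.31986073]
scene0 mat 1137 [495.00440774 329.79012203   2.04936667] ((493.2058410644531, 332.6688232421875), (127.3916244506836, 132.2900390
[... 1499 characters left out ...]
.2576943    99.60155685]
side0 mat 3719 [490.68206818 335.3566678    2.87502998] ((490.78497314453125, 331.67657470703125), (128.4266815185547, 129.10581970214844), 14.480796813964844)
side0 green 20 305 [369.99264297 -64.97274501] [338.12657371 -90.66731082] [394.13508789 -58.34513387] (array([365.94373146, -88.16465039]), np.float64(27.22718597897962))
side0 green 106 92 [368.73256368 -73.70584709] [349.2854187 -88.7504225] [383.35518881 -68.59320173] (array([366.0342877, -87.223651 ]), np.float64(16.49105605561039))
side0 green 132 116 [365.41994723 -85.99763604] [ 349.66407678 -104.78541025] [383.18203442 -69.14840137] (array([366.43230136, -86.47657889]), np.float64(12.898047970922075))
```

```bash
cat >> h.py <<'E'
from scipy.spatial.transform import Rotation as Ro
def shift(env,w,pos=None,rot=None):
    s=env.state(); pos=s["eef_pos"] if pos is None else np.array(pos); rot=s["tcp_rot"] if rot is None else rot
    return Ro.from_euler("xyz",rot).inv().apply(np.array(w)-pos)
E
python3 - <<'E'
from h import *; from cell import env
p0=[245.594,-574.736,292.261]; r=[np.pi,0,.4038]
for w in([466,-151,292],[466,-151,181]): print(shift(env,w,p0,r))
print("carry",shift(env,[492,332,0],[466,-151,0],r))
E
```

```text
[ 3.69172215e+02 -3.03055899e+02  2.61000000e-01]
[ 369.17221521 -303.05589922  111.261     ]
carry [ 2.13687151e+02 -4.33938707e+02 -5.31421649e-14]
```

>>> {"method": "play_rows", "body": {"hand": 75, "targets": [{"linear": [20, -16, 0]}, {"linear": [55, -45, 0]}, {"linear": [95, -78, 0]}, {"linear": [135, -111, 0]}, {"linear": [175, -144, 0]}, {"linear": [215, -177, 0]}, {"linear": [255, -210, 0]}, {"linear": [295, -242, 0]}, {"linear": [330, -271, 0]}, {"linear": [355, -291, 0]}, {"linear": [369, -303, 0]}, {"linear": [369, -303, 0]}, {"linear": [369, -303, 0]}]}}

```text
validation failed for argument at $.ta...
```

Run:
```python
from h import *; from cell import env
s=env.state();print(s["t"],s["eef_pos"],s["tcp_rot"],s["ft_force"],s["opening"])
p=env.camera_params("wrist");im,d=env.read_camera("wrist")
cv2.imwrite("pics/w1.png",im[:,:,::-1])
z=dict(d=d,**{k:np.array(v) for k,v in p.items()});P=pts(z)
m=(P[...,2]>130)&(P[...,2]<140);n,l,st,c=cv2.connectedComponentsWithStats(m.astype(np.uint8))
for i in range(1,n):
    if st[i,4]>200: q=P[l==i];print(st[i],np.median(q,0),(q.min(0)+q.max(0))/2)
```

```text
0.15 [ 245.5740864  -574.62271865  291.79771355] [-3.14079941e+00 -6.75500586e-05  4.03795705e-01] [0.16746005 0.12892836 0.07084024] 1.0021214801167637
```

View pics/w1.png

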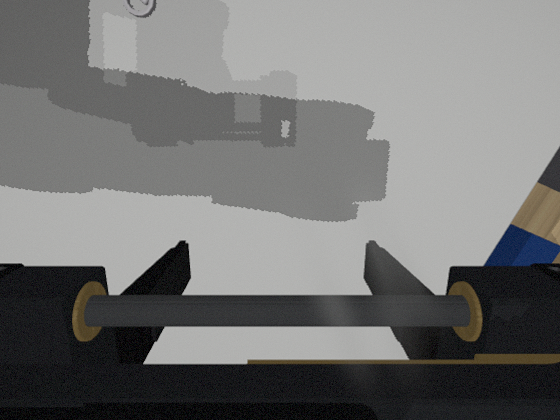

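The call was refused and the arm hasn't moved: the wrist picture still shows only table and shadow. I'll add an explicit turn to every row.

>>> {"method": "play_rows", "body": {"hand": 75, "targets": [{"linear": [20, -16, 0], "turn": 0}, {"linear": [55, -45, 0], "turn": 0}, {"linear": [95, -78, 0], "turn": 0}, {"linear": [135, -111, 0], "turn": 0}, {"linear": [175, -144, 0], "turn": 0}, {"linear": [215, -177, 0], "turn": 0}, {"linear": [255, -210, 0], "turn": 0}, {"linear": [295, -242, 0], "turn": 0}, {"linear": [330, -271, 0], "turn": 0}, {"linear": [355, -291, 0], "turn": 0}, {"linear": [369, -303, 0], "turn": 0}, {"linear": [369, -303, 0], "turn": 0}, {"linear": [369, -303, 0], "turn": 0}]}}

```text
t: 1.82
eef_pos: [465.7, -151.5, 292.2]
tcp_rot: [3.142, 0.0, 0.404]
ft_force: [-0.2, -0.1, 0.6]
opening: 0.787
```

Run:
```python
from h import *; from cell import env
p=env.camera_params("wrist");im,d=env.read_camera("wrist")
cv2.imwrite("pics/w2.png",im[:,:,::-1])
z=dict(d=d,**{k:np.array(v) for k,v in p.items()});P=pts(z)
m=(P[...,2]>130)&(P[...,2]<140);n,l,st,c=cv2.connectedComponentsWithStats(m.astype(np.uint8))
for i in range(1,n):
    if st[i,4]>200: q=P[l==i];print(st[i],np.median(q,0),(q.min(0)+q.max(0))/2)
```

```text
[ 254  195   46   44 1566] [ 466.28553106 -151.35029231  134.15000756] [ 465.6802636  -151.71254387  133.19282682]
[142 275  21  20 205] [374.03935343 -78.46159083 134.02052698] [372.82170752 -78.82923432 133.05524876]
```

View pics/w2.png

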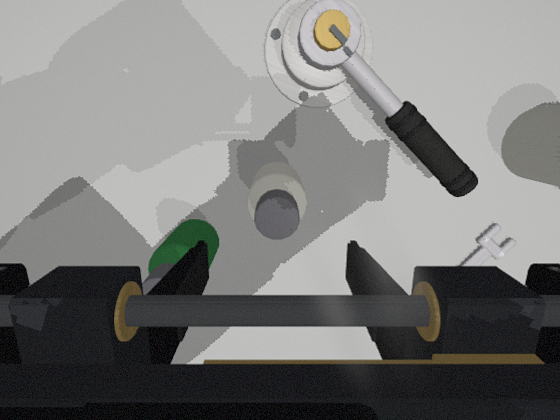

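The wrist view shows the grey cap centred at (277,214), between the fingers. It measures (466,-151.5), so I'm descending.

>>> {"method": "play_rows", "body": {"hand": 75, "targets": [{"linear": [0, 0, 15], "turn": 0}, {"linear": [0, 0, 35], "turn": 0}, {"linear": [0, 0, 55], "turn": 0}, {"linear": [0, 0, 75], "turn": 0}, {"linear": [0, 0, 92], "turn": 0}, {"linear": [0, 0, 104], "turn": 0}, {"linear": [0, 0, 111], "turn": 0}, {"linear": [0, 0, 111], "turn": 0}, {"linear": [0, 0, 111], "turn": 0}]}}

```text
t: 3.0
eef_pos: [466.0, -151.3, 181.7]
tcp_rot: [3.141, -0.0, 0.404]
ft_force: [-0.5, 0.4, 0.3]
opening: 0.788
```

>>> {"method": "play_rows", "body": {"hand": 20, "targets": [{"linear": [0, 0, 0], "turn": 0}, {"linear": [0, 0, 0], "turn": 0}, {"linear": [0, 0, 0], "turn": 0}, {"linear": [0, 0, 0], "turn": 0}, {"linear": [0, 0, 0], "turn": 0}, {"linear": [0, 0, 0], "turn": 0}]}}

```text
t: 3.75
eef_pos: [465.9, -151.1, 181.3]
tcp_rot: [3.141, -0.0, 0.404]
ft_force: [-0.2, -0.8, 0.4]
opening: 0.374
```

Opening 0.374 is 35.6 mm, so the cap is held. Lifting now.

>>> {"method": "play_rows", "body": {"targets": [{"linear": [0, 0, -8], "turn": 0}, {"linear": [0, 0, -20], "turn": 0}, {"linear": [0, 0, -36], "turn": 0}, {"linear": [0, 0, -52], "turn": 0}, {"linear": [0, 0, -66], "turn": 0}, {"linear": [0, 0, -76], "turn": 0}, {"linear": [0, 0, -80], "turn": 0}, {"linear": [0, 0, -80], "turn": 0}]}}

```text
t: 4.75
eef_pos: [465.8, -151.1, 261.2]
tcp_rot: [3.141, 0.0, 0.404]
ft_force: [-0.1, -0.1, -2.2]
opening: 0.373
```

>>> {"method": "play_rows", "body": {"targets": [{"linear": [5, -10, -80], "turn": 0}, {"linear": [15, -30, -80], "turn": 0}, {"linear": [30, -60, -80], "turn": 0}, {"linear": [45, -92, -80], "turn": 0}, {"linear": [62, -126, -80], "turn": 0}, {"linear": [79, -160, -80], "turn": 0}, {"linear": [96, -195, -80], "turn": 0}, {"linear": [113, -230, -80], "turn": 0}]}}

```text
t: 5.75
eef_pos: [479.3, 106.0, 340.6]
tcp_rot: [-3.141, 0.001, 0.404]
ft_force: [0.1, 0.6, -2.1]
opening: 0.371
```

The height in each row is relative to the start of its call, so I went 80 mm higher than meant. That does no harm. Continuing to the mat.

>>> {"method": "play_rows", "body": {"targets": [{"linear": [17, -35, 0], "turn": 0}, {"linear": [34, -69, 0], "turn": 0}, {"linear": [51, -103, 0], "turn": 0}, {"linear": [67, -135, 0], "turn": 0}, {"linear": [81, -164, 0], "turn": 0}, {"linear": [92, -186, 0], "turn": 0}, {"linear": [99, -200, 0], "turn": 0}, {"linear": [101, -204, 0], "turn": 0}, {"linear": [101, -204, 0], "turn": 0}, {"linear": [101, -204, 0], "turn": 0}]}}

```text
t: 7.0
eef_pos: [492.2, 331.4, 341.2]
tcp_rot: [3.141, 0.0, 0.403]
ft_force: [-0.4, -0.1, -1.7]
opening: 0.377
```

>>> {"method": "play_rows", "body": {"targets": [{"linear": [0, 0, 10], "turn": 0}, {"linear": [0, 0, 28], "turn": 0}, {"linear": [0, 0, 48], "turn": 0}, {"linear": [0, 0, 68], "turn": 0}, {"linear": [0, 0, 88], "turn": 0}, {"linear": [0, 0, 106], "turn": 0}, {"linear": [0, 0, 122], "turn": 0}, {"linear": [0, 0, 134], "turn": 0}, {"linear": [0, 0, 142], "turn": 0}, {"linear": [0, 0, 146], "turn": 0}, {"linear": [0, 0, 146], "turn": 0}]}}

```text
t: 8.38
eef_pos: [492.2, 332.1, 195.2]
tcp_rot: [3.141, -0.0, 0.404]
ft_force: [0.1, -0.3, -2.0]
opening: 0.374
```

Run:
```python
from h import *; from cell import env
s=env.state();print(s["eef_pos"],s["ft_force"])
for n in("scene","side"):
    im,d=env.read_camera(n);cv2.imwrite(f"pics/{n}1.png",im[:,:,::-1])
```

```text
[492.17114345 332.08076451 195.22960232] [ 0.09666595 -0.32741855 -1.95309298]
```

View pics/scene1.png

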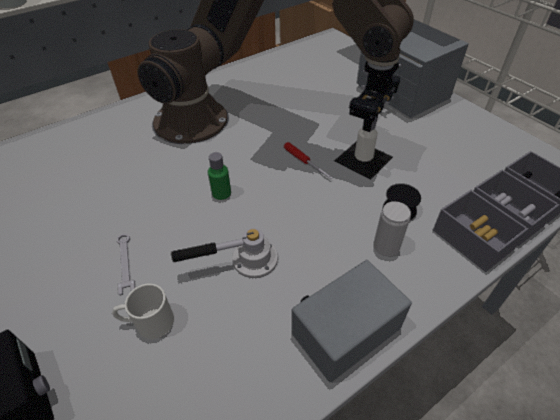

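View pics/side1.png

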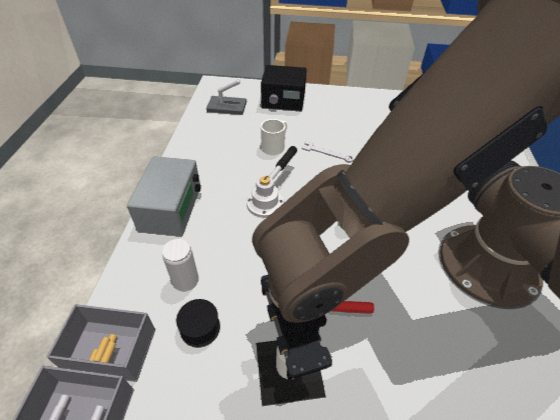

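The bottle hangs upright over the mat, at (366,148) in the scene view. I'm lowering it the last 14 mm slowly.

>>> {"method": "play_rows", "body": {"targets": [{"linear": [0, 0, 4], "turn": 0}, {"linear": [0, 0, 8], "turn": 0}, {"linear": [0, 0, 11], "turn": 0}, {"linear": [0, 0, 13], "turn": 0}, {"linear": [0, 0, 13], "turn": 0}, {"linear": [0, 0, 13], "turn": 0}]}}

```text
t: 9.22
eef_pos: [492.2, 332.1, 182.3]
tcp_rot: [3.142, -0.0, 0.404]
ft_force: [-0.3, 0.2, -3.0]
opening: 0.373
```

>>> {"method": "play_rows", "body": {"targets": [{"linear": [0, 0, 0.5], "turn": 0}, {"linear": [0, 0, 1], "turn": 0}, {"linear": [0, 0, 1], "turn": 0}]}}

```text
t: 9.6
eef_pos: [492.2, 332.1, 181.3]
tcp_rot: [3.142, -0.0, 0.404]
ft_force: [0.6, 0.6, -1.6]
opening: 0.373
```

>>> {"method": "play_rows", "body": {"targets": [{"linear": [0, 0, 0.6], "turn": 0}, {"linear": [0, 0, 0.6], "turn": 0}, {"linear": [0, 0, 0.6], "turn": 0}]}}

```text
t: 9.98
eef_pos: [492.2, 332.1, 181.3]
tcp_rot: [3.142, -0.001, 0.404]
ft_force: [-1.8, -0.9, 4.5]
opening: 0.375
```

Force has swung to +4.5 N, so the bottle has touched down. Releasing.

>>> {"method": "play_rows", "body": {"hand": 75, "targets": [{"linear": [0, 0, 0], "turn": 0}, {"linear": [0, 0, 0], "turn": 0}, {"linear": [0, 0, 0], "turn": 0}, {"linear": [0, 0, 0], "turn": 0}, {"linear": [0, 0, 0], "turn": 0}, {"linear": [0, 0, 0], "turn": 0}]}}

```text
t: 10.72
eef_pos: [492.1, 332.1, 180.6]
tcp_rot: [3.141, 0.0, 0.404]
ft_force: [0.3, -0.3, 0.4]
opening: 0.787
```

>>> {"method": "play_rows", "body": {"targets": [{"linear": [0, 0, -10], "turn": 0}, {"linear": [0, 0, -30], "turn": 0}, {"linear": [0, 0, -55], "turn": 0}, {"linear": [0, 0, -80], "turn": 0}, {"linear": [0, 0, -100], "turn": 0}, {"linear": [0, 0, -110], "turn": 0}, {"linear": [0, 0, -110], "turn": 0}]}}

```text
t: 11.6
eef_pos: [492.1, 332.1, 291.2]
tcp_rot: [-3.142, -0.001, 0.404]
ft_force: [-0.0, -0.5, -0.3]
opening: 0.786
```

Run:
```python
from h import *; from cell import env
s=env.state();print(s["t"],s["eef_pos"],s["ft_force"],s["joints"])
for nm in ("wrist","scene"):
    p=env.camera_params(nm);im,d=env.read_camera(nm);cv2.imwrite(f"pics/{nm}3.png",im[:,:,::-1])
    P=pts(dict(d=d,**{k:np.array(v) for k,v in p.items()}))
    for lo,hi in((20,80),(106,131),(131,140)):
        m=(P[...,2]>lo)&(P[...,2]<hi)&(abs(P[...,0]-492)<40)&(abs(P[...,1]-332)<40)
        q=P[m]; 
        if len(q)>8: print(nm,lo,len(q),np.median(q,0),(q.min(0)+q.max(0))/2,circ(q[:,:2]))
```

```text
11.6 [492.14506058 332.08606499 291.17420505] [-0.00619006 -0.52896891 -0.29698688] [ 4.82393013e-01  4.47061736e-01  1.64006824e+00 -9.16270897e-05
  1.05336089e+00  1.64943810e+00]
wrist 20 386 [516.04779592 342.20371203  53.84631425] [506.11276158 335.18970519  50.02226491] (array([491.29963123, 331.36965592]), np.float64(27.68247809095325))
wrist 106 266 [506.62784416 338.37291099 119.39500956] [499.09924472 331.43835884 118.46941102] (array([491.36314002, 331.35421362]), np.float64(17.73751328891122))
wrist 131 1570 [492.41553447 331.75961648 134.16434115] [491.89158261 331.5830434  133.6233081 ] (array([492.06784032, 331.65713181]), np.float64(12.427048171645279))
scene 20 309 [508.53385316 311.09329945  50.65360997] [495.82864562 323.24721721  50.05236075] (array([491.76268873, 330.03787977]), np.float64(26.29868114792154))
scene 106 95 [501.46145893 318.54549974 118.03369009] [494.07347065 327.28325558 118.25646616] (array([492.68891483, 329.47184214]), np.float64(15.534149410308137))
scene 131 89 [492.61764881 329.19587195 134.89354057] [491.66200839 331.10059868 134.83384195] (array([492.47359287, 329.45093378]), np.float64(13.285910303893274))
```

View pics/scene3.png

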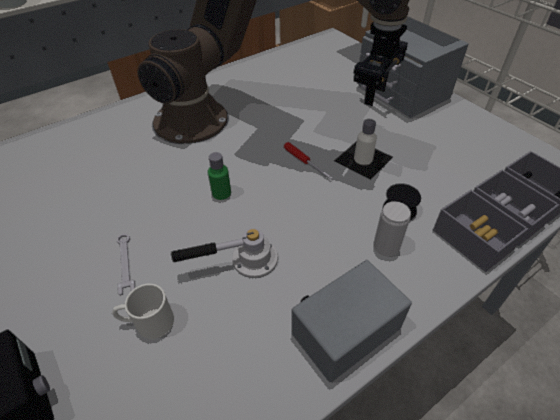

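The bottle stands upright on the mat at about (491.5,331.5), against a mat centre of (492,332). Next I'll work out the approach behind the wrench.

Run:
```python
from h import *; from cell import env
for n,b in(("scene0",(125,285,175,340)),("side0",(258,118,290,155))):
    P=pts(load(n))[b[1]:b[3],b[0]:b[2]].reshape(-1,3);q=P[(P[:,2]>80)&(P[:,2]<95)];print("mug",q.min(0),q.max(0))
ax=np.array([612.5,-135.5]);th=-1.936
u=np.array([np.cos(th),np.sin(th)]);t=np.array([np.sin(th),-np.cos(th)])
w=ax+140*u-55*t;print(w,shift(env,[*w,291.7]),shift(env,[*w,144]))
print("turn",-(th+np.pi-env.state()["tcp_rot"][2]))
a=np.array([140,-25.])
for d in(.04,.08,.12,.16): print(d,a-Ro.from_euler("z",d).as_matrix()[:2,:2]@a)
```

```text
mug [ 583.6413204  -439.13971092   80.04680249] [ 665.27463169 -360.72468107   93.99347759]
mug [ 554.98044246 -442.82452343   80.07064521] [ 663.94584292 -262.53355915   94.5249231 ]
[ 613.87327122 -285.90982058] [-130.65260566  616.0900693    -1.51035472] [-130.5096658   616.06632109  146.1895742 ]
turn -0.8017860370598933
0.04 [-0.88774829 -5.61850412]
0.08 [ -1.55010623 -11.2680145 ]
0.12 [ -1.9860142  -16.93949312]
0.16 [ -2.19477484 -22.62386684]
```

>>> {"method": "play_rows", "body": {"hand": 0, "targets": [{"linear": [-3, 15, 0], "turn": -0.03}, {"linear": [-10, 45, 0], "turn": -0.08}, {"linear": [-18, 85, 0], "turn": -0.13}, {"linear": [-27, 127, 0], "turn": -0.18}, {"linear": [-36, 170, 0], "turn": -0.24}, {"linear": [-45, 213, 0], "turn": -0.3}, {"linear": [-54, 256, 0], "turn": -0.36}, {"linear": [-63, 299, 0], "turn": -0.42}, {"linear": [-73, 342, 0], "turn": -0.48}, {"linear": [-82, 385, 0], "turn": -0.54}, {"linear": [-91, 428, 0], "turn": -0.6}, {"linear": [-100, 471, 0], "turn": -0.66}, {"linear": [-109, 514, 0], "turn": -0.71}, {"linear": [-117, 553, 0], "turn": -0.75}, {"linear": [-124, 585, 0], "turn": -0.78}, {"linear": [-129, 607, 0], "turn": -0.8}, {"linear": [-130.6, 616, 0], "turn": -0.802}, {"linear": [-130.6, 616, 0], "turn": -0.802}, {"linear": [-130.6, 616, 0], "turn": -0.802}]}}

```text
t: 14.08
eef_pos: [614.0, -284.8, 290.5]
tcp_rot: [-3.141, -0.0, 1.206]
ft_force: [-0.2, 0.0, -0.7]
opening: 0.006
```

Run:
```python
from h import *; from cell import env
s=env.state();print(s["t"],s["eef_pos"],s["tcp_rot"],s["joints"],s["opening"])
im,d=env.read_camera("wrist");cv2.imwrite("pics/w4.png",im[:,:,::-1])
```

```text
14.075 [ 614.01760866 -284.84483233  290.53610607] [-3.14123181e+00 -1.27445275e-04  1.20613085e+00] [-5.31888789e-01  5.68194678e-01  1.42135130e+00  7.17994239e-05
  1.15242370e+00 -1.67252522e-01] 0.0062504196369866085
```

View pics/w4.png

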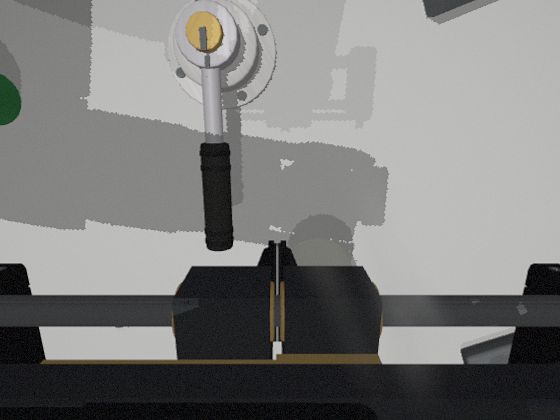

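The wrist view shows the lever running from (205,35) to (218,245), parallel to the tool's x and on the −y side. Next I descend 146 mm behind it.

>>> {"method": "play_rows", "body": {"targets": [{"linear": [0, 0, 15], "turn": 0}, {"linear": [0, 0, 40], "turn": 0}, {"linear": [0, 0, 65], "turn": 0}, {"linear": [0, 0, 90], "turn": 0}, {"linear": [0, 0, 112], "turn": 0}, {"linear": [0, 0, 130], "turn": 0}, {"linear": [0, 0, 141], "turn": 0}, {"linear": [0, 0, 146.5], "turn": 0}, {"linear": [0, 0, 146.5], "turn": 0}, {"linear": [0, 0, 146.5], "turn": 0}]}}

```text
t: 15.38
eef_pos: [614.3, -285.8, 144.8]
tcp_rot: [3.141, 0.0, 1.206]
ft_force: [-0.3, 0.4, 0.0]
opening: 0.005
```

>>> {"method": "play_rows", "body": {"targets": [{"linear": [0, -5, 0], "turn": 0}, {"linear": [0, -12, 0], "turn": 0}, {"linear": [0, -17, 0], "turn": 0}, {"linear": [0, -20, 0], "turn": 0}, {"linear": [0, -20, 0], "turn": 0}]}}

```text
t: 16.0
eef_pos: [595.2, -278.6, 144.3]
tcp_rot: [3.141, 0.0, 1.206]
ft_force: [-0.3, -0.2, 0.1]
opening: 0.004
```

>>> {"method": "play_rows", "body": {"targets": [{"linear": [0, -3, 0], "turn": 0}, {"linear": [0, -6, 0], "turn": 0}, {"linear": [0, -9, 0], "turn": 0}, {"linear": [0, -11, 0], "turn": 0}, {"linear": [0, -11, 0], "turn": 0}]}}

```text
t: 16.62
eef_pos: [585.0, -274.6, 144.2]
tcp_rot: [3.142, 0.0, 1.206]
ft_force: [-0.5, 0.6, -0.3]
opening: 0.003
```

>>> {"method": "play_rows", "body": {"targets": [{"linear": [0, -2, 0], "turn": 0}, {"linear": [0, -4, 0], "turn": 0}, {"linear": [0, -6, 0], "turn": 0}, {"linear": [0, -6, 0], "turn": 0}]}}

```text
t: 17.12
eef_pos: [579.6, -272.6, 144.3]
tcp_rot: [3.141, 0.0, 1.206]
ft_force: [1.8, -1.1, -0.5]
opening: 0.002
```

Contact found, with about 2 N opposing the push. In tool axes the wrench axis is at (140,−18). A turn of 1.2 rad is guaranteed before seating, so the first 0.48 rad can go in one call.

>>> {"method": "play_rows", "body": {"targets": [{"linear": [-0.6, -5.6, 0], "turn": 0.04}, {"linear": [-1, -11.2, 0], "turn": 0.08}, {"linear": [-1.1, -16.9, 0], "turn": 0.12}, {"linear": [-1.1, -22.5, 0], "turn": 0.16}, {"linear": [-0.8, -28.2, 0], "turn": 0.2}, {"linear": [-0.3, -33.8, 0], "turn": 0.24}, {"linear": [0.5, -39.4, 0], "turn": 0.28}, {"linear": [1.5, -45, 0], "turn": 0.32}, {"linear": [2.6, -50.5, 0], "turn": 0.36}, {"linear": [4, -55.9, 0], "turn": 0.4}, {"linear": [5.7, -61.4, 0], "turn": 0.44}, {"linear": [7.5, -66.7, 0], "turn": 0.48}]}}

```text
t: 18.62
eef_pos: [520.1, -242.7, 144.5]
tcp_rot: [3.138, 0.0, 0.723]
ft_force: [1.5, -7.6, -1.1]
opening: 0.003
```

Run:
```python
from h import *; from cell import env
s=env.state();print(s["t"],s["eef_pos"],s["tcp_rot"],s["joints"])
print("axis in tool",shift(env,[612.5,-135.5,144]),"force tool",Ro.from_euler("xyz",s["tcp_rot"]).inv().apply(s["ft_force"]))
im,d=env.read_camera("scene");cv2.imwrite("pics/s5.png",im[:,:,::-1])
```

```text
18.625 [ 520.11480377 -242.68595835  144.54513753] [3.13844522e+00 1.27267173e-05 7.23260974e-01] [-5.51328487e-01  6.06770878e-01  1.82550872e+00 -1.43428214e-03
  7.06306906e-01  2.97296597e-01]
axis in tool [140.19588865 -19.21017813   0.48289298] force tool [-3.9030581   6.69437698  1.07113816]
```

View pics/s5.png

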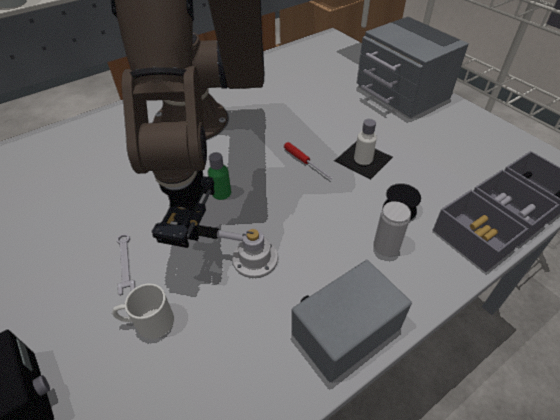

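The lever follows: about 6.7 N of push at the grip, the bottle untouched on the mat at (366,148). Another 0.48 rad (0.96 total) is still below the 1.2 rad minimum.

>>> {"method": "play_rows", "body": {"targets": [{"linear": [-0.6, -5.6, 0], "turn": 0.04}, {"linear": [-1, -11.2, 0], "turn": 0.08}, {"linear": [-1.1, -16.9, 0], "turn": 0.12}, {"linear": [-1.1, -22.5, 0], "turn": 0.16}, {"linear": [-0.8, -28.2, 0], "turn": 0.2}, {"linear": [-0.3, -33.8, 0], "turn": 0.24}, {"linear": [0.5, -39.4, 0], "turn": 0.28}, {"linear": [1.5, -45, 0], "turn": 0.32}, {"linear": [2.6, -50.5, 0], "turn": 0.36}, {"linear": [4, -55.9, 0], "turn": 0.4}, {"linear": [5.7, -61.4, 0], "turn": 0.44}, {"linear": [7.5, -66.7, 0], "turn": 0.48}]}}

```text
t: 20.18
eef_pos: [480.7, -187.4, 144.2]
tcp_rot: [3.141, 0.001, 0.244]
ft_force: [-3.3, -7.3, 0.1]
opening: 0.006
```

>>> {"method": "play_rows", "body": {"targets": [{"linear": [-0.5, -4.2, 0], "turn": 0.03}, {"linear": [-0.8, -8.4, 0], "turn": 0.06}, {"linear": [-1, -12.7, 0], "turn": 0.09}]}}

```text
t: 20.55
eef_pos: [476.6, -175.2, 144.2]
tcp_rot: [3.141, 0.001, 0.154]
ft_force: [-3.5, -7.2, -0.3]
opening: 0.005
```

```bash
cat > c.py <<'E'
from h import *; from cell import env
s=env.state();print(s["t"],s["joints"][5])
print("axis in tool",shift(env,[612.5,-135.5,144]),"force tool",Ro.from_euler("xyz",s["tcp_rot"]).inv().apply(s["ft_force"]))
E
python3 c.py
```

```text
20.55 0.9360434009518067
axis in tool [ 1.40400402e+02 -1.84014744e+01  6.22234979e-02] force tool [-4.52275474  6.56334448  0.27816809]
```

>>> {"method": "play_rows", "body": {"targets": [{"linear": [-0.5, -4.2, 0], "turn": 0.03}, {"linear": [-0.8, -8.4, 0], "turn": 0.06}, {"linear": [-1, -12.7, 0], "turn": 0.09}]}}

```text
t: 20.92
eef_pos: [473.5, -162.8, 144.1]
tcp_rot: [3.141, 0.001, 0.064]
ft_force: [-4.5, -7.7, 0.2]
opening: 0.006
```

>>> {"method": "play_rows", "body": {"targets": [{"linear": [-0.5, -4.2, 0], "turn": 0.03}, {"linear": [-0.8, -8.4, 0], "turn": 0.06}, {"linear": [-1, -12.7, 0], "turn": 0.09}]}}

```text
t: 21.3
eef_pos: [471.6, -150.0, 144.1]
tcp_rot: [3.141, 0.001, -0.026]
ft_force: [-4.3, -6.4, 1.4]
opening: 0.007
```

>>> {"method": "play_rows", "body": {"targets": [{"linear": [-0.5, -4.2, 0], "turn": 0.03}, {"linear": [-0.8, -8.4, 0], "turn": 0.06}, {"linear": [-1, -12.7, 0], "turn": 0.09}]}}

```text
t: 21.68
eef_pos: [470.8, -137.2, 144.1]
tcp_rot: [3.141, 0.002, -0.116]
ft_force: [-4.2, -6.4, 0.3]
opening: 0.004
```

>>> {"method": "play_rows", "body": {"targets": [{"linear": [-0.5, -4.2, 0], "turn": 0.03}, {"linear": [-0.8, -8.4, 0], "turn": 0.06}, {"linear": [-1, -12.7, 0], "turn": 0.09}]}}

```text
t: 22.05
eef_pos: [471.2, -124.5, 144.0]
tcp_rot: [3.141, 0.002, -0.206]
ft_force: [-4.0, -5.7, 1.7]
opening: 0.0
```

>>> {"method": "play_rows", "body": {"targets": [{"linear": [-0.5, -4.2, 0], "turn": 0.03}, {"linear": [-0.8, -8.4, 0], "turn": 0.06}, {"linear": [-1, -12.7, 0], "turn": 0.09}]}}

```text
t: 22.42
eef_pos: [472.8, -111.8, 144.0]
tcp_rot: [3.141, 0.002, -0.296]
ft_force: [-4.1, -4.4, 1.2]
opening: 0.0
```

>>> {"method": "play_rows", "body": {"targets": [{"linear": [-0.5, -4.2, 0], "turn": 0.03}, {"linear": [-0.8, -8.4, 0], "turn": 0.06}, {"linear": [-1, -12.7, 0], "turn": 0.09}]}}

```text
t: 22.8
eef_pos: [475.5, -99.3, 144.0]
tcp_rot: [3.141, 0.002, -0.386]
ft_force: [-4.8, -5.4, 0.1]
opening: 0.008
```

>>> {"method": "play_rows", "body": {"targets": [{"linear": [-0.5, -4.2, 0], "turn": 0.03}, {"linear": [-0.8, -8.4, 0], "turn": 0.06}, {"linear": [-1, -12.7, 0], "turn": 0.09}]}}

```text
t: 23.18
eef_pos: [479.3, -87.2, 144.0]
tcp_rot: [3.141, 0.002, -0.476]
ft_force: [-4.2, -5.1, 0.7]
opening: 0.007
```

>>> {"method": "play_rows", "body": {"targets": [{"linear": [-0.5, -4.2, 0], "turn": 0.03}, {"linear": [-0.8, -8.4, 0], "turn": 0.06}, {"linear": [-1, -12.7, 0], "turn": 0.09}]}}

```text
t: 23.55
eef_pos: [484.2, -75.4, 144.0]
tcp_rot: [3.14, 0.002, -0.566]
ft_force: [-3.9, -4.8, 0.7]
opening: 0.008
```

>>> {"method": "play_rows", "body": {"targets": [{"linear": [-0.5, -4.2, 0], "turn": 0.03}, {"linear": [-0.8, -8.4, 0], "turn": 0.06}, {"linear": [-1, -12.7, 0], "turn": 0.09}]}}

```text
t: 23.92
eef_pos: [490.0, -64.4, 144.0]
tcp_rot: [3.14, 0.002, -0.656]
ft_force: [-6.6, -11.8, 1.1]
opening: 0.006
```

The force climbed to about 13 N, so the fitting has seated. I'm going on in single small steps.

>>> {"method": "play_rows", "body": {"targets": [{"linear": [-0.3, -2.8, 0], "turn": 0.02}]}}

```text
t: 24.05
eef_pos: [491.3, -62.2, 143.9]
tcp_rot: [3.139, 0.002, -0.675]
ft_force: [-7.1, -12.7, 0.1]
opening: 0.006
```

>>> {"method": "play_rows", "body": {"targets": [{"linear": [-0.3, -2.8, 0], "turn": 0.02}]}}

```text
t: 24.18
eef_pos: [492.7, -59.9, 143.9]
tcp_rot: [3.139, 0.002, -0.695]
ft_force: [-8.2, -11.9, 1.1]
opening: 0.009
```

>>> {"method": "play_rows", "body": {"targets": [{"linear": [-0.3, -2.8, 0], "turn": 0.02}]}}

```text
t: 24.3
eef_pos: [494.2, -57.5, 143.9]
tcp_rot: [3.139, 0.002, -0.716]
ft_force: [-6.5, -10.8, 0.5]
opening: 0.003
```

>>> {"method": "play_rows", "body": {"targets": [{"linear": [-0.3, -2.8, 0], "turn": 0.02}]}}

```text
t: 24.42
eef_pos: [496.0, -55.0, 143.9]
tcp_rot: [3.139, 0.002, -0.736]
ft_force: [-4.9, -5.4, 1.5]
opening: 0.001
```

>>> {"method": "play_rows", "body": {"targets": [{"linear": [-0.3, -2.8, 0], "turn": 0.02}]}}

```text
t: 24.55
eef_pos: [498.2, -52.4, 144.0]
tcp_rot: [3.14, 0.001, -0.756]
ft_force: [-0.2, 0.5, -0.1]
opening: 0.004
```

The force has vanished, so it has clicked. Backing off now, away from the lever, then up.

>>> {"method": "play_rows", "body": {"targets": [{"linear": [0, 6, 0], "turn": 0}, {"linear": [0, 15, 0], "turn": 0}, {"linear": [0, 25, 0], "turn": 0}, {"linear": [0, 30, 0], "turn": 0}, {"linear": [0, 30, -10], "turn": 0}, {"linear": [0, 30, -35], "turn": 0}, {"linear": [0, 30, -65], "turn": 0}, {"linear": [0, 30, -95], "turn": 0}, {"linear": [0, 30, -120], "turn": 0}, {"linear": [0, 30, -140], "turn": 0}, {"linear": [0, 30, -150], "turn": 0}, {"linear": [0, 30, -150], "turn": 0}, {"linear": [0, 30, -150], "turn": 0}]}}

```text
t: 26.18
eef_pos: [478.2, -74.1, 293.5]
tcp_rot: [3.141, 0.001, -0.754]
ft_force: [-0.1, -0.1, -0.0]
opening: 0.002
```

Run:
```python
from h import *; from cell import env
s=env.state();print(s["t"],s["eef_pos"],s["ft_force"])
ax=np.array([612.5,-135.5])
for n in("wrist","scene","side"):
    p=env.camera_params(n);im,d=env.read_camera(n);cv2.imwrite(f"pics/{n}9.png",im[:,:,::-1])
    P=pts(dict(d=d,**{k:np.array(v) for k,v in p.items()}));H=cv2.cvtColor(im,cv2.COLOR_RGB2HSV)
    r=np.hypot(P[...,0]-ax[0],P[...,1]-ax[1]);m=(P[...,2]>68)&(P[...,2]<93)&(r>80)&(r<195)&(H[...,2]<80)&(P[...,0]>480)
    k,l,st,_=cv2.connectedComponentsWithStats(m.astype(np.uint8))
    if k>1:
        i=1+st[1:,4].argmax(); q=P[l==i];c=q.mean(0)-[*ax,0];print(n,"grip",st[i,4],c,np.arctan2(c[1],c[0]))
    m=(P[...,2]>131)&(P[...,2]<140)&(abs(P[...,0]-492)<40)&(abs(P[...,1]-332)<40)
    if m.sum()>10:print(n,"bottle top",np.median(P[m],0))
tool=np.array([498.2,-52.4])-ax;print("tool lever angle at click",np.arctan2(tool[1],tool[0])-np.arctan2(18,140));
```

```text
26.175 [478.206815   -74.0994728  293.51158128] [-0.06938445 -0.06267571 -0.03009304]
wrist grip 2910 [-82.70038832 103.20112859  85.18015952] 2.2463608650810025
scene grip 314 [-75.87448378 103.55017788  85.85094274] 2.20315372544266
scene bottle top [493.42621039 329.33130603 135.30846054]
side grip 338 [-84.5092695  115.76092399  86.1440822 ] 2.201395469905535
side bottle top [491.38426709 333.50987482 136.19006998]
tool lever angle at click 2.385082527901371
```

View pics/scene9.png

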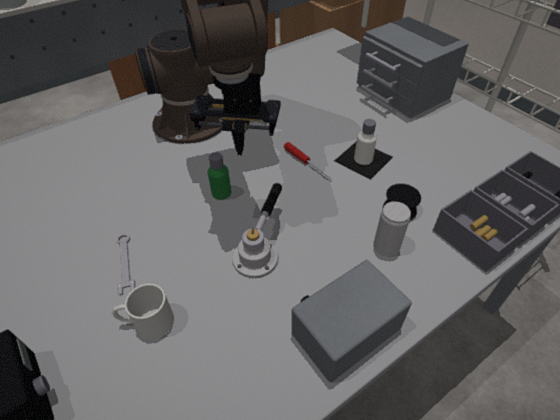

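View pics/wrist9.png

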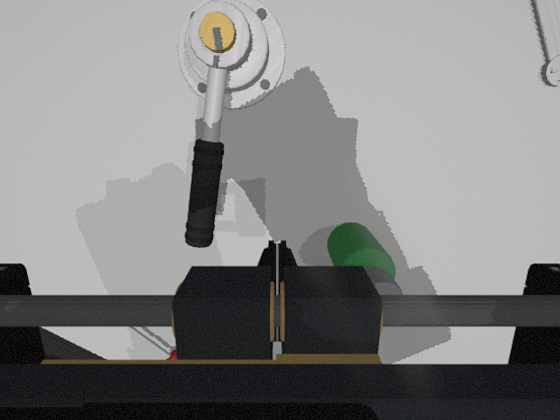

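The lever now points at 2.21 rad. The tool was at 2.385 rad when the force vanished, so the wrench jumped about 0.17 rad ahead: one click. In the scene view the grip is at (270,200), the bottle stands on the mat at (366,148), and the other objects haven't moved. Handing in.

```bash
python3 -c "
from cell import env
print(env.job_done())"
```

```text
the job is handed in; nothing more can be done
None
```

I moved the white bottle onto the mat and pushed the wrench clockwise with the closed fingers until it clicked once. Then I backed off and handed the job in at about 26 s; no verdict is reported.

- **Bottle:** it stands upright on the mat. After release I measured its centre at about (491.5, 331.5) mm, against a mat centre of (492, 332). In the final views the top of its cap was within about 3 mm of that, with the two cameras on opposite sides.
- **Wrench:** the push met a drag of about 6.5 N over roughly 1.75 rad, then rose to about 14 N and fell to zero. The final pictures show the lever about 0.17 rad ahead of where the tool stopped. That fits a single click into the second notch, but I could not read the joint value directly.
- **Everything else:** by eye, the other objects and the green bottle are where they started. The wrist force read about zero at the end, with the arm well clear.
- **Slips on the way:** the first move call was refused because its rows had no "turn", and nothing moved. The bottle was also carried 80 mm higher than I meant.

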